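Rehang the pin tray on the other fork stand

ROBOT

A 6-joint arm with a two-finger parallel gripper is mounted at the origin on the work surface; the furniture and walls round the work are solid. World frame = base frame: x ahead of the robot, y to its left, z up, the work surface at z = 0. Lengths are in m, angles in degrees, forces in N, time in s.
With the tool pointing down it reaches from about 0.375 to 0.9 m from the base axis. Payload 3.1 kg.
Tool frame: the origin (TCP) lies on the centre line of the jaws, within the pads' length; the fingertips stand 17 mm ahead of it and the grasp point (between the pads) lies 2 mm behind it; y points along the fingers, x is the direction in which the jaws open and shut, and the axes are right-handed (so a half turn about y gives the same grasp; the last joint's range is limited). The gripper opens to 87 mm and grips with 3 to 60 N. Pads are 19 mm wide; open, the fingers measure 117 mm over their backs; the gripper's body (75 mm by 190 mm) begins 51 mm behind the grasp point.
Start: joints at [-10.227, 30.224, 82.088, -0, 67.689, -10.227], TCP at [0.625, 0, 0.24] pointing down, gripper open.
Joint ranges: [-176.69, 176.69], [-43.24, 126.21], [12.49, 139.97], [-82, 262], [0, 151.66], [-163.58, 163.58]. Speed limits (degrees/s): [159.86, 159.86, 180, 180, 180, 180].

INTERFACE

Orientations are given as a 3x3 rotation matrix whose columns are the frame's x, y, z axes.
In Python, from rig import read_state, capture, camera_info, hand_in, trace, tip_of gives the robot as it stands.
- The arm moves only by the tool jog_arm, never from a script. Its argument "steps" is a list of rows, each an object with "fingers": the opening in per cent of the stroke, from 0 (shut) to 100 (fully open); "delta_pos": the shift along the world's x, y, z in mm, a list of three; "turn": the turn about the world's z in degrees. A call has 1 to 20 rows; each row is the pose to reach, as a shift and turn from the pose commanded when the call began; what a row does not reach only later rows make up. A row lasts 1/12 s, in which the tool goes at most 41.7 mm and 7.16 degrees, less where a joint would pass 70% of its speed; a pose out of reach is approached as far as the arm can. A call with a gripper value outside its range is refused whole. The fingers move at their own pace and stop on an object; the grip force is fixed at half the most. Time passes only in rows, so rows that repeat a pose let the fingers close. It gives the time, the measured TCP pose, the force and the opening at its end, in the units of the state.
- read_state(): the state, without advancing time (a new reading comes with each control period).
- capture(name): name is "scene" or "side" or "wrist"; returns the picture (420x560x3 uint8, red, green, blue); there is no depth.
- camera_info(name): a dict with "fov_y" (degrees; the focal length in pixels is half the picture's height over the tangent of half this angle, whatever the lens; pixels are square), "cx", "cy" (the principal point, pixels), "view" (4x4, takes a point from world to camera coordinates); the wrist camera has in their place "tool_from_camera" (4x4, takes a point from camera to tool coordinates, whose origin is the TCP and whose axes are the tool frame's). Camera axes: x right, y down, z forward; pixel columns grow to the right and rows downward; lengths in m; the calibration is good to about 2 mm. A picture is of the moment at which its call begins: read the wrist's pose just before it. camera_info takes no time and is no camera call.
- hand_in(): hands the job in, once; it reports no verdict.
Trained networks look in the newest picture that a camera, given by its name, has taken for a name from the list of things; names that differ only in an ending like _2 or _b are one class to them, and where a whole thing is asked for, a point or a joint stands for the part that bears it (a point fixed in the world has none). Each returns a list of dicts, best first, with "confidence" (0 to 1); they miss things now and then, are a little off and sometimes report something else, mostly with a low value. They report only what shows in the picture. A call takes as long as a camera call. They do not tell look-alikes from the thing itself.
- trace(target, camera): "mask" (420x560 bool, what is visible of it).
- tip_of(target, camera): "position" ([x, y, z] in m, in world coordinates, good to about 4 mm: a listed point, or the origin of a listed thing).
The state is a dict: "time_s": time; "joint_positions": joint angles; "qvel": joint speeds; "tau": joint torques, N m; "position": TCP position; "tcp_rot": TCP orientation; "force": force on the tool from outside, world axes, zero at the start; "moment": the same for the moment, N m; "opening": opening from 0.0 (shut) to 1.0 (fully open).
Only numpy, scipy, OpenCV 4.12 (cv2) and the standard library are available. Lean on these libraries where they do the work, as an engineer would, in place of code of your own. Each camera call takes 0.05 s, during which the arm holds its last target.

TASK

Move the hanging pin tray from its fork stand to the empty one, keeping it level, with the tin inside, without setting it down or disturbing anything else. Unhook it, bring its cross bar in over the front of the empty fork, rest it on the flat outer part of both rails and slide it gently inward until it drops into the two notches in front of the stops; how far in they are is not known, so find them by feel. Press it home there with a light push of about 12 N (never more than 25 N on that fork), and only then let go and leave it hanging at rest.

Things in the scene. Friction and masses are not known exactly. Their poses are not given: they have to be found in the camera images.
- carrier: hanging tray of dark steel, 76 x 112 mm, 22 mm deep, 3 mm floor; two flat side straps (119 mm apart outside) rise to a round steel cross bar with an upright wooden grip tab on its middle. 0.25 to 0.5 kg plus 0.06 kg for the tin. Origin: centre of the tray's underside, 57 mm above the table while it hangs in a fork; y along the cross bar, z up
- hang_bar (a point): middle of the tray's cross bar, 95 mm above the tray's underside; bar 8 mm diameter along the tray's y, free over 112 mm between the straps; this bar lies across both fork rails
- grip_tab (a point): middle of the grip tab, 134 mm above the tray's underside, 39 mm above the bar's centre line; tab 12 mm thick along the tray's x, 38 mm wide along its y, reaching 16 mm above and 35 mm below this point; take it from above across the 12 mm
- pin_tin: round grey metal tin, 60 mm diameter and 32 mm high, standing loose in the tray; origin at the centre of its underside
- stand_a: fork stand holding the tray at the start, fixed: base plate 110 x 110 mm, post 74 mm or more behind the origin, on top a fork of two level aluminium rails (8 mm wide, centred 28 mm either side of the middle) that point to the stand's -x, towards the robot. Origin on the table under the notches; x from the rail tips to the post, z up. Nothing of it is higher than 165 mm
- notch_a (a point): point midway between the two notches of that stand, level with the rail tops, 155 mm above the table. Each notch is 11 mm long and 7 mm deep: the bar's centre lies 3 mm below this point when seated, 4 mm above it on the flat rails. To unhook, raise the bar 10 to 18 mm, then draw it 105 mm or more to the stand's -x, so that the tray too clears the rail tips (58 mm before the notches)
- stand_b: the empty fork stand, fixed, same shape, sizes, heights and axes as the other, origin on the table under the middle of its adjustment. Its fork is telescopic and clamped at a depth that is not measured: rails, notches and stops all lie between 18 mm in front of (-x) and 18 mm behind (+x) that middle, the same for both rails. The clamp holds against the forces of the work
- entry_b (a point): landing point of the empty stand: 28 mm in front (-x) of its origin, midway between its rails, level with the flat rail tops, 155 mm above the table; whatever the depth of the fork, the rails are flat here. Sliding inward (+x), the bar meets two rigid stops, 9 mm higher than the rails, and is then right above the notches; push with 10 N at most
- glue_stick: upright white and blue glue stick, 31 mm diameter, 96 mm high, loose on the table between the stands; leave it standing where it is; origin at the centre of its underside
- tape_roll: cream roll of masking tape lying flat, 107 mm across and 24 mm high, loose on the table between the stands; leave it alone; origin at the centre of its underside
Not all that is in view belongs to the job. What is shaped like the carrier but orange is not meant.

How it is judged:
By the outcome, as a careful person would: the job done as asked, in the order asked, and still so for the second after the job is handed in, with the robot touching nothing.
It also fails if it takes over 72 s, if anything falls off the work surface, if the arm or the gripper's body presses on something with over 40 N, if the wrist force passes 120 N, or if a joint passes its speed limit or range.

## Working session

There is one attempt and no reset: what is moved stays moved. The work goes in short steps, Python scripts to look and compute and a tool call to move; the robot and the scene stay as the last step left them, time stands still between calls to the robot, and variables do not carry over. Pictures are saved under pics/ and viewed, and the job is handed in when it is done.

Besides the shell and the picture viewer there is one more tool, called after ">>>" as name([rows], argument=value, ...), one row to a line, values as JSON. jog_arm: Moves the arm, as the interface text tells. Its arguments: {"type":"object","properties":{"steps":{"type":"array","items":{"type":"object","properties":{"fingers":{"type":"number"},"delta_pos":{"type":"array","items":{"type":"number"}},"turn":{"type":"number"}}}}},"required":["steps"]}

```bash
mkdir -p pics; ls; python3 - <<'E'
from rig import *
import cv2,numpy as np
s=read_state();print({k:np.round(v,3).tolist() for k,v in s.items()})
for n in("scene","side","wrist"):
    im=capture(n);cv2.imwrite(f"pics/{n}0.png",im[:,:,::-1])
    ci=camera_info(n);print(n,{k:np.round(v,3).tolist() for k,v in ci.items()})
    for t in("carrier","hang_bar","grip_tab","pin_tin","stand_a","notch_a","stand_b","entry_b","glue_stick","tape_roll"):
        try:
            print(n,t,[(np.round(d["position"],3).tolist(),round(d["confidence"],2)) for d in tip_of(t,n)])
        except Exception as e: print(n,t,e)
print(read_state()["time_s"])
E
```

```text
pics
{'time_s': 0.0, 'joint_positions': [-10.227, 30.279, 82.157, -0.0, 67.691, -10.226], 'qvel': [-0.074, 0.051, 0.037, -0.176, 0.048, 0.051], 'tau': [-0.001, -44.005, -17.659, 0.063, 0.058, -0.0], 'position': [0.624, 0.0, 0.239], 'tcp_rot': [[1.0, -0.002, 0.0], [-0.0, 0.0, 1.0], [-0.002, -1.0, 0.0]], 'force': [-0.007, -0.049, 0.552], 'moment': [0.031, 0.01, 0.044], 'opening': 1.001}
scene {'fov_y': 42.224, 'cx': 281.108, 'cy': 218.843, 'view': [[0.766, -0.643, -0.008, -0.415], [-0.463, -0.543, -0.701, 0.348], [0.446, 0.541, -0.714, 1.322], [0.0, 0.0, 0.0, 1.0]]}
scene carrier [([0.519, 0.34, 0.002], 0.75), ([0.599, 0.173, 0.057], 0.74)]
scene hang_bar [([0.521, 0.337, 0.096], 0.72)]
scene grip_tab [([0.518, 0.34, 0.134], 0.87), ([0.598, 0.176, 0.189], 0.6)]
scene pin_tin [([0.6, 0.168, 0.063], 0.64)]
scene stand_a [([0.576, -0.242, -0.001], 0.7), ([0.6, 0.168, 0.001], 0.6)]
scene notch_a [([0.598, 0.168, 0.156], 0.7)]
scene stand_b [([0.576, -0.242, -0.001], 0.7), ([0.6, 0.168, 0.001], 0.6)]
scene entry_b [([0.548, -0.234, 0.155], 0.59)]
scene glue_stick [([0.489, -0.006, -0.002], 
[... 726 characters left out ...]
, 0.68), ([0.598, 0.171, 0.0], 0.56)]
side entry_b [([0.552, -0.228, 0.148], 0.57)]
side glue_stick [([0.493, -0.007, 0.004], 0.78)]
side tape_roll [([0.654, -0.01, 0.002], 0.96)]
wrist {'fov_y': 64.361, 'cx': 278.874, 'cy': 209.345, 'tool_from_camera': [[1.0, 0.0, 0.001, -0.0], [-0.001, -0.269, 0.963, -0.146], [0.0, -0.963, -0.269, 0.074], [0.0, 0.0, 0.0, 1.0]]}
wrist carrier []
wrist hang_bar []
wrist grip_tab []
wrist pin_tin [([0.593, 0.167, 0.064], 0.91)]
wrist stand_a [([0.579, -0.245, -0.001], 0.95), ([0.598, 0.171, -0.001], 0.7)]
wrist notch_a []
wrist stand_b [([0.579, -0.245, -0.001], 0.95), ([0.598, 0.171, -0.001], 0.7)]
wrist entry_b []
wrist glue_stick []
wrist tape_roll []
1.65
```

View pics/scene0.png

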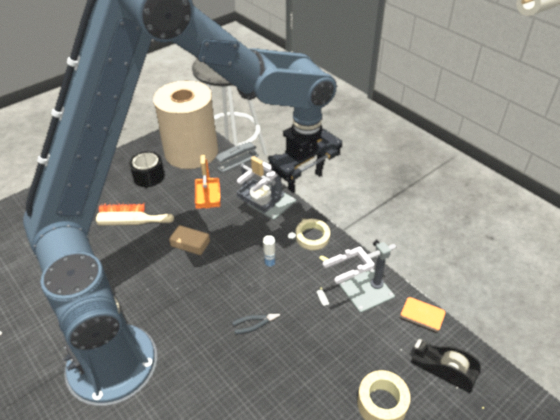

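View pics/side0.png

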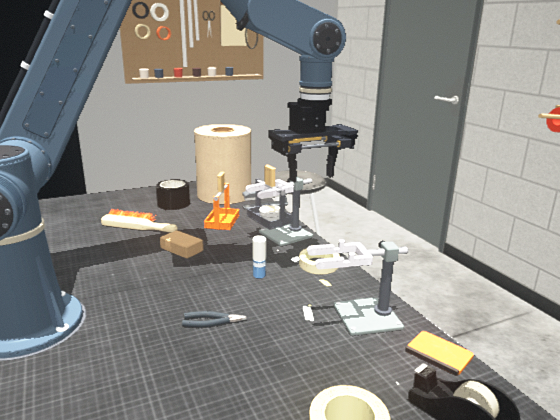

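View pics/wrist0.png

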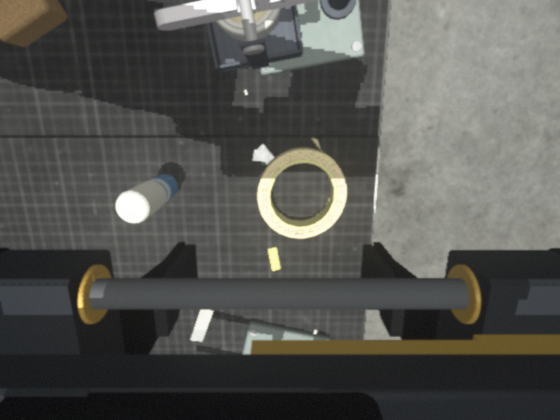

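The scene image shows the dark tray on stand A (about 262,185), the orange decoy at (207,185), and the empty stand B at (360,275). I'll look at each fork from above with the wrist camera to get its yaw.

>>> jog_arm([
  {"delta_pos":[-10,-40,30],"fingers":100},
  {"delta_pos":[-20,-80,60],"fingers":100},
  {"delta_pos":[-30,-120,90],"fingers":100},
  {"delta_pos":[-40,-160,90],"fingers":100},
  {"delta_pos":[-50,-200,90],"fingers":100},
  {"delta_pos":[-60,-240,90],"fingers":100},
  {"delta_pos":[-65,-270,90],"fingers":100},
  {"delta_pos":[-65,-290,90],"fingers":100},
  {"delta_pos":[-65,-290,90],"fingers":100},
  {"delta_pos":[-65,-290,90],"fingers":100},
  {"delta_pos":[-65,-290,90],"fingers":100},
])

```text
$.steps[0]: bad value
```

```bash
cat > h.py <<'E'
from rig import *
import cv2,numpy as np
def shot(n,f,names=()):
    s=read_state();im=capture(n);cv2.imwrite(f"pics/{f}.png",im[:,:,::-1])
    np.savez(f"pics/{f}.npz",p=s["position"],R=s["tcp_rot"])
    for t in names: print(n,t,[(np.round(d["position"],4).tolist(),round(d["confidence"],2)) for d in tip_of(t,n)])
    print(np.round(s["position"],4),s["time_s"])
def ray(n,uv,z,f=None):
    ci=camera_info(n);h=210/np.tan(np.radians(ci["fov_y"]/2))
    d=np.array([(uv[0]-ci["cx"])/h,(uv[1]-ci["cy"])/h,1.])
    if n=="wrist":
        q=np.load(f"pics/{f}.npz");T=np.eye(4);T[:3,:3]=q["R"];T[:3,3]=q["p"];M=T@np.array(ci["tool_from_camera"])
    else: M=np.linalg.inv(ci["view"])
    o=M[:3,3];d=M[:3,:3]@d
    return o+d*(z-o[2])/d[2]
E
python3 - <<'E'
from h import *
shot("wrist","wB",["stand_b","entry_b"])
E
```

```text
wrist stand_b [([0.5994, 0.1683, -0.0007], 0.8), ([0.5833, -0.2438, -0.0027], 0.71)]
wrist entry_b []
[0.625  0.     0.2395] 1.65
```

View pics/wB.png

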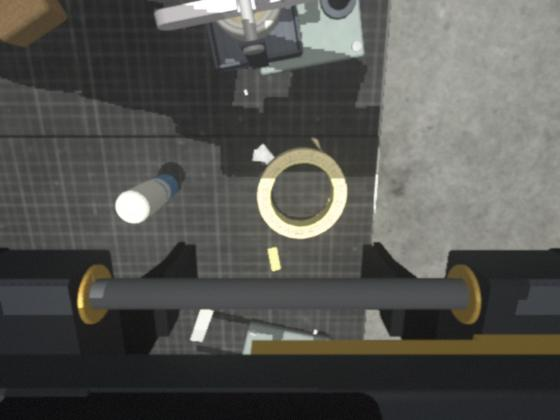

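>>> jog_arm([
  {"delta_pos":[0,40,0]},
  {"delta_pos":[5,80,0]},
  {"delta_pos":[10,120,0]},
  {"delta_pos":[15,160,0]},
  {"delta_pos":[20,200,0]},
  {"delta_pos":[25,240,0]},
  {"delta_pos":[30,280,0]},
  {"delta_pos":[35,320,0]},
  {"delta_pos":[40,360,0]},
  {"delta_pos":[40,390,0]},
  {"delta_pos":[40,400,0]},
  {"delta_pos":[40,400,0]},
  {"delta_pos":[40,400,0]},
  {"delta_pos":[40,400,0]},
])

```text
$.steps[0]: bad value
```

```bash
python3 - <<'E'
from h import *
shot("wrist","wA",["stand_a","notch_a","grip_tab","hang_bar","carrier"])
E
```

```text
wrist stand_a [([0.6008, 0.1682, -0.0008], 0.88), ([0.5778, -0.2454, -0.0073], 0.64)]
wrist notch_a []
wrist grip_tab []
wrist hang_bar []
wrist carrier []
[0.625  0.     0.2395] 1.8
```

View pics/wA.png

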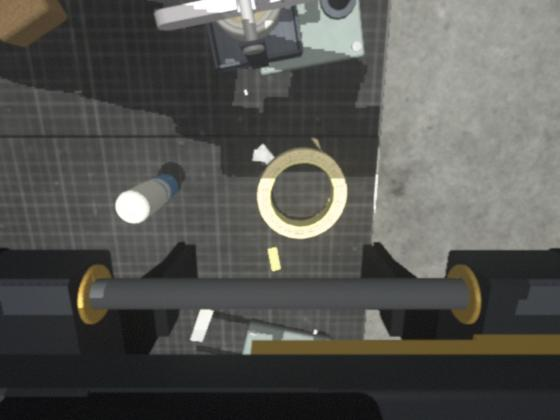

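The moves were refused, so the pictures are unchanged. All fields are probably required.

>>> jog_arm([
  {"delta_pos":[-10,-40,30],"fingers":100,"turn":0},
  {"delta_pos":[-20,-80,60],"fingers":100,"turn":0},
  {"delta_pos":[-30,-120,90],"fingers":100,"turn":0},
  {"delta_pos":[-40,-160,90],"fingers":100,"turn":0},
  {"delta_pos":[-50,-200,90],"fingers":100,"turn":0},
  {"delta_pos":[-60,-240,90],"fingers":100,"turn":0},
  {"delta_pos":[-65,-270,90],"fingers":100,"turn":0},
  {"delta_pos":[-65,-290,90],"fingers":100,"turn":0},
  {"delta_pos":[-65,-290,90],"fingers":100,"turn":0},
  {"delta_pos":[-65,-290,90],"fingers":100,"turn":0},
])

```text
time_s: 2.93
position: [0.5594, -0.292, 0.3292]
tcp_rot: [[1.0, -0.0, 0.004], [-0.004, 0.0, 1.0], [-0.0, -1.0, 0.0]]
force: [0.6, 0.8, 0.5]
opening: 1.0
```

```bash
python3 - <<'E'
from h import *
shot("wrist","wB",["stand_b","entry_b"])
E
```

```text
wrist stand_b [([0.5818, -0.2434, -0.0065], 0.73)]
wrist entry_b []
[ 0.5594 -0.292   0.3292] 2.9333
```

View pics/wB.png

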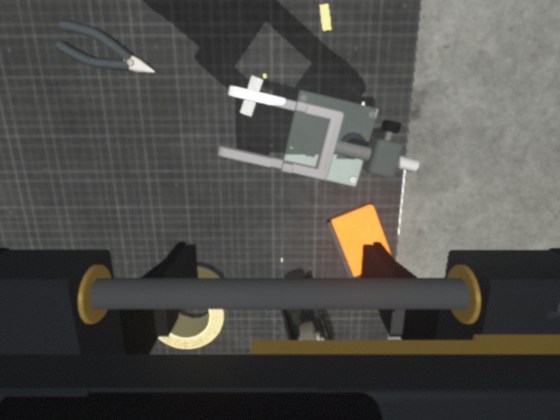

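>>> jog_arm([
  {"delta_pos":[0,40,0],"fingers":100,"turn":0},
  {"delta_pos":[5,80,0],"fingers":100,"turn":0},
  {"delta_pos":[10,120,0],"fingers":100,"turn":0},
  {"delta_pos":[15,160,0],"fingers":100,"turn":0},
  {"delta_pos":[20,200,0],"fingers":100,"turn":0},
  {"delta_pos":[25,240,0],"fingers":100,"turn":0},
  {"delta_pos":[30,280,0],"fingers":100,"turn":0},
  {"delta_pos":[35,320,0],"fingers":100,"turn":0},
  {"delta_pos":[40,360,0],"fingers":100,"turn":0},
  {"delta_pos":[40,390,0],"fingers":100,"turn":0},
  {"delta_pos":[40,400,0],"fingers":100,"turn":0},
  {"delta_pos":[40,400,0],"fingers":100,"turn":0},
  {"delta_pos":[40,400,0],"fingers":100,"turn":0},
])

```text
time_s: 4.17
position: [0.5994, 0.111, 0.3296]
tcp_rot: [[1.0, -0.0, -0.003], [0.003, -0.001, 1.0], [-0.0, -1.0, -0.001]]
force: [-0.2, -1.1, -0.6]
opening: 1.002
```

```bash
python3 - <<'E'
from h import *
shot("wrist","wA",["stand_a","notch_a","grip_tab","hang_bar","carrier"])
E
```

```text
wrist stand_a []
wrist notch_a []
wrist grip_tab []
wrist hang_bar []
wrist carrier [([0.5972, 0.1739, 0.0573], 0.85), ([0.489, -0.0067, 0.0009], 0.75)]
[0.5994 0.111  0.3296] 4.1667
```

View pics/wA.png

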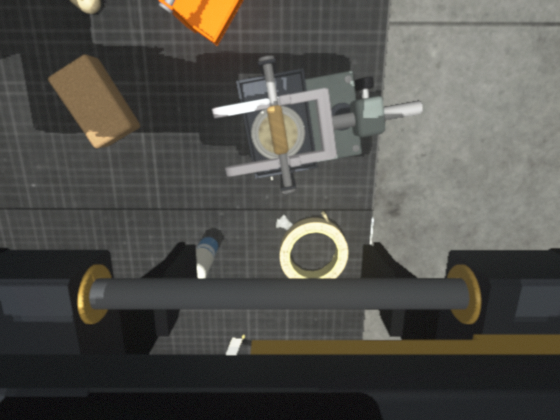

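Stand A's rail tips are at about (215,112) and (229,172), the bar ends near (267,65) and (289,187). Zooming to get precise pixels.

```bash
python3 - <<'E'
import cv2
a=cv2.imread("pics/wA.png")[45:205,200:360];cv2.imwrite("pics/zA.png",cv2.resize(a,None,fx=3.7,fy=3.7,interpolation=cv2.INTER_CUBIC))
a=cv2.imread("pics/wB.png")[65:205,200:360];cv2.imwrite("pics/zB.png",cv2.resize(a,None,fx=4,fy=4,interpolation=cv2.INTER_CUBIC))
E
```

```text
(no output)
```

View pics/zA.png

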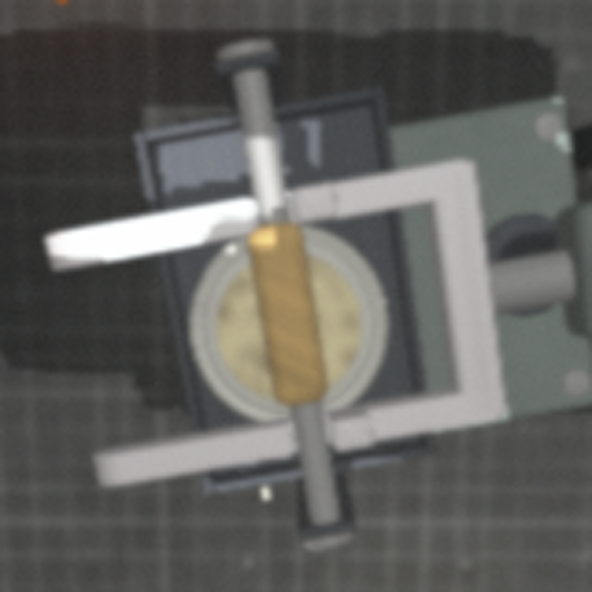

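View pics/zB.png

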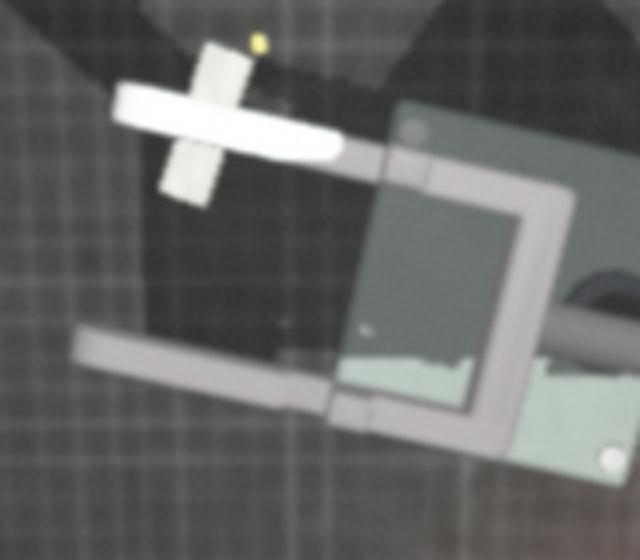

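```bash
python3 - <<'E'
from h import *
def zz(f,p,s,o,z): return ray("wrist",(p[0]/s+o[0]-0.4,p[1]/s+o[1]-0.4),z,f)[:2]
A=lambda p,z=.155: zz("wA",p,3.7,(200,45),z)
B=lambda p,z=.155: zz("wB",p,4,(200,65),z)
ang=lambda a,b:np.degrees(np.arctan2(*(b-a)[::-1]))
print("A rail yaw",ang(A((50,252)),A((455,182))),ang(A((100,470)),A((480,402))), ang(A((45,235)),A((470,160))),ang(A((103,487)),A((500,415))))
print("A bar yaw",ang(A((322,520),.152),A((248,65),.152))-90)
print("A bar ends",A((248,65),.152),A((322,520),.152),"mid",(A((248,65),.152)+A((322,520),.152))/2)
print("tab",A((288,313),.207),"len",np.linalg.norm(A((277,228),.207)-A((302,400),.207)),ang(A((302,400),.207),A((277,228),.207))-90)
print("A tips",A((50,252)),A((100,470)),(A((50,252))+A((100,470)))/2,np.linalg.norm(A((50,252))-A((100,470))))
print("A notch mid",A((288,200)),A((315,435)))
print("B yaw",ang(B((118,83)),B((575,188))),ang(B((115,120)),B((520,212))),ang(B((78,325)),B((470,412))),ang(B((78,362)),B((510,458))))
tu,tl=B((116,101)),B((76,345));print("B tips",tu,tl,(tu+tl)/2,np.linalg.norm(tu-tl),ang(tl,tu)-90)
nu,nl=B((363,161)),B((308,393));print("B notch",nu,nl,(nu+nl)/2,np.linalg.norm(nu-nl),"tip->notch",np.linalg.norm((nu+nl-tu-tl)/2))
for n,f in(("scene","scene0"),("side","side0")):pass
E
```

```text
A rail yaw 9.529138171269251 10.315013461076889 9.685840938853023 10.486032172377298
A bar yaw 9.610998843728751
A bar ends [0.58775405 0.23180387] [0.60675468 0.11959636] mid [0.59725437 0.17570011]
tab [0.59777127 0.17537781] len 0.03587356034944678 8.630035754606155
A tips [0.53814943 0.18807053] [0.54849203 0.13333452] [0.54332073 0.16070252] 0.055704586167816705
A notch mid [0.59752583 0.20059339] [0.60465151 0.14265437]
B yaw -12.492322817765611 -12.442284063718736 -12.666219137728143 -12.772791855895305
B tips [ 0.51392015 -0.19434945] [ 0.5020175  -0.24905125] [ 0.50796883 -0.22170035] 0.05598177852597977 -12.27573481631697
B notch [ 0.56998743 -0.20752511] [ 0.55709776 -0.26064212] [ 0.56354259 -0.23408361] 0.05465857552564512 tip->notch 0.05693670975283074
```

>>> jog_arm([
  {"delta_pos":[-1,30,0],"fingers":100,"turn":4.8},
  {"delta_pos":[-2,60,0],"fingers":100,"turn":9.6},
  {"delta_pos":[-2,64,-30],"fingers":80,"turn":9.6},
  {"delta_pos":[-2,64,-70],"fingers":60,"turn":9.6},
  {"delta_pos":[-2,64,-100],"fingers":45,"turn":9.6},
  {"delta_pos":[-2,64,-115],"fingers":45,"turn":9.6},
  {"delta_pos":[-2,64,-115],"fingers":45,"turn":9.6},
  {"delta_pos":[-2,64,-115],"fingers":45,"turn":9.6},
  {"delta_pos":[-2,64,-115],"fingers":45,"turn":9.6},
])

```text
time_s: 5.22
position: [0.5994, 0.1736, 0.216]
tcp_rot: [[0.986, 0.003, -0.166], [0.166, 0.0, 0.986], [0.003, -1.0, -0.0]]
force: [0.7, 0.3, 0.3]
opening: 0.554
```

```bash
python3 - <<'E'
from h import *
shot("wrist","wA2",["grip_tab"])
shot("side","sA2",["grip_tab"])
a=cv2.imread("pics/sA2.png")[120:270,190:390];cv2.imwrite("pics/zsA2.png",cv2.resize(a,None,fx=4,fy=4,interpolation=cv2.INTER_CUBIC))
E
```

```text
wrist grip_tab [([0.5954, 0.1736, 0.1893], 0.96)]
[0.5994 0.1736 0.216 ] 5.2167
side grip_tab [([0.5217, 0.3361, 0.1347], 0.89)]
[0.5995 0.1738 0.2167] 5.3167
```

View pics/wA2.png

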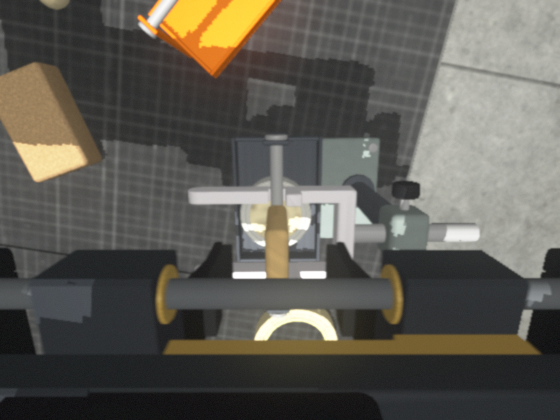

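View pics/zsA2.png

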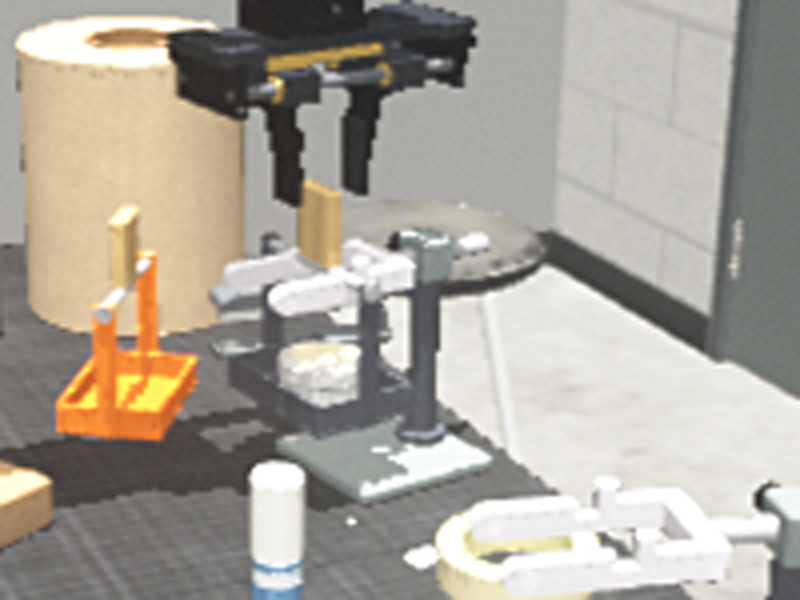

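The tab sits centred between the open jaws (column 277 against 279) and is parallel to the pads. I'll descend and grip.

>>> jog_arm([
  {"delta_pos":[-1,1,-13],"fingers":40,"turn":0},
  {"delta_pos":[-1,1,-22],"fingers":35,"turn":0},
  {"delta_pos":[-1,1,-26],"fingers":35,"turn":0},
  {"delta_pos":[-1,1,-26],"fingers":25,"turn":0},
  {"delta_pos":[-1,1,-26],"fingers":20,"turn":0},
  {"delta_pos":[-1,1,-26],"fingers":10,"turn":0},
  {"delta_pos":[-1,1,-26],"fingers":0,"turn":0},
  {"delta_pos":[-1,1,-26],"fingers":0,"turn":0},
  {"delta_pos":[-1,1,-26],"fingers":0,"turn":0},
  {"delta_pos":[-1,1,-26],"fingers":0,"turn":0},
])

```text
time_s: 6.25
position: [0.5975, 0.1751, 0.189]
tcp_rot: [[0.986, 0.001, -0.167], [0.167, 0.0, 0.986], [0.001, -1.0, -0.0]]
force: [0.3, 0.4, 1.4]
opening: 0.135
```

>>> jog_arm([
  {"delta_pos":[0,0,0],"fingers":0,"turn":0},
  {"delta_pos":[0,0,0],"fingers":0,"turn":0},
  {"delta_pos":[0,0,0],"fingers":0,"turn":0},
  {"delta_pos":[0,0,0],"fingers":0,"turn":0},
])

```text
time_s: 6.58
position: [0.5975, 0.1751, 0.189]
tcp_rot: [[0.986, 0.001, -0.167], [0.167, 0.0, 0.986], [0.001, -1.0, -0.0]]
force: [1.0, 0.4, 2.5]
opening: 0.134
```

>>> jog_arm([
  {"delta_pos":[0,0,1],"fingers":0,"turn":0},
  {"delta_pos":[0,0,3],"fingers":0,"turn":0},
  {"delta_pos":[0,0,6],"fingers":0,"turn":0},
  {"delta_pos":[0,0,9],"fingers":0,"turn":0},
  {"delta_pos":[0,0,12],"fingers":0,"turn":0},
  {"delta_pos":[0,0,14],"fingers":0,"turn":0},
  {"delta_pos":[0,0,14],"fingers":0,"turn":0},
  {"delta_pos":[0,0,14],"fingers":0,"turn":0},
])

```text
time_s: 7.25
position: [0.5968, 0.175, 0.2027]
tcp_rot: [[0.986, -0.0, -0.167], [0.167, -0.0, 0.986], [-0.0, -1.0, -0.0]]
force: [-0.0, -0.1, -4.4]
opening: 0.136
```

```bash
python3 - <<'E'
from h import *
s=read_state();print(s["force"],s["moment"])
shot("side","sA3")
a=cv2.imread("pics/sA3.png")[120:270,190:390];cv2.imwrite("pics/zsA3.png",cv2.resize(a,None,fx=4,fy=4,interpolation=cv2.INTER_CUBIC))
E
```

```text
[-0.00978016 -0.07662257 -4.40323081] [-0.00722194  0.01909105 -0.00773453]
[0.5968 0.175  0.2027] 7.25
```

View pics/zsA3.png

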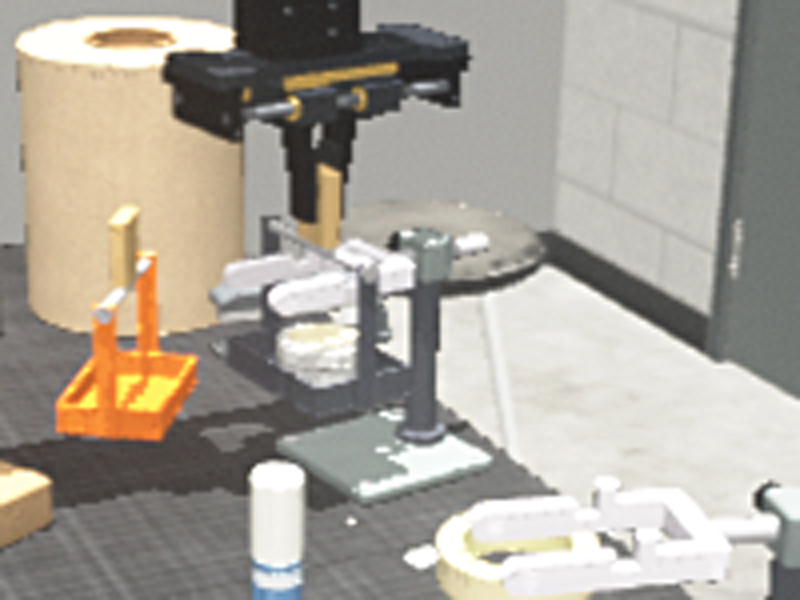

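The tray is lifted clear (4.4 N of weight). I'll draw it out along the stand's -x.

>>> jog_arm([
  {"delta_pos":[-2,-0.3,0],"fingers":0,"turn":0},
  {"delta_pos":[-6,-1,0],"fingers":0,"turn":0},
  {"delta_pos":[-12,-2,0],"fingers":0,"turn":0},
  {"delta_pos":[-20,-3.4,0],"fingers":0,"turn":0},
  {"delta_pos":[-29,-5,0],"fingers":0,"turn":0},
  {"delta_pos":[-38,-6.6,0],"fingers":0,"turn":0},
  {"delta_pos":[-47,-8.1,0],"fingers":0,"turn":0},
  {"delta_pos":[-56,-9.7,0],"fingers":0,"turn":0},
  {"delta_pos":[-65,-11.2,0],"fingers":0,"turn":0},
  {"delta_pos":[-74,-12.8,0],"fingers":0,"turn":0},
  {"delta_pos":[-83,-14.3,0],"fingers":0,"turn":0},
  {"delta_pos":[-92,-15.9,0],"fingers":0,"turn":0},
  {"delta_pos":[-100,-17.2,0],"fingers":0,"turn":0},
  {"delta_pos":[-106,-18.3,0],"fingers":0,"turn":0},
  {"delta_pos":[-110,-19,0],"fingers":0,"turn":0},
  {"delta_pos":[-112,-19.3,0],"fingers":0,"turn":0},
  {"delta_pos":[-112,-19.3,0],"fingers":0,"turn":0},
  {"delta_pos":[-112,-19.3,0],"fingers":0,"turn":0},
])

```text
time_s: 8.8
position: [0.4855, 0.1558, 0.2027]
tcp_rot: [[0.986, 0.001, -0.167], [0.167, 0.0, 0.986], [0.001, -1.0, -0.0]]
force: [0.0, -0.2, -4.1]
opening: 0.133
```

>>> jog_arm([
  {"delta_pos":[0,0,2],"fingers":0,"turn":0},
  {"delta_pos":[0,0,6],"fingers":0,"turn":0},
  {"delta_pos":[0,0,13],"fingers":0,"turn":0},
  {"delta_pos":[0,0,22],"fingers":0,"turn":0},
  {"delta_pos":[0,0,32],"fingers":0,"turn":0},
  {"delta_pos":[0,0,42],"fingers":0,"turn":0},
  {"delta_pos":[0,-1,51],"fingers":0,"turn":0},
  {"delta_pos":[-0.5,-4,59],"fingers":0,"turn":0},
  {"delta_pos":[-1,-9,65],"fingers":0,"turn":-0.5},
  {"delta_pos":[-1.5,-16,69],"fingers":0,"turn":-1},
  {"delta_pos":[-2,-25,70],"fingers":0,"turn":-1.6},
  {"delta_pos":[-3,-36,70],"fingers":0,"turn":-2.2},
  {"delta_pos":[-4,-49,70],"fingers":0,"turn":-3},
  {"delta_pos":[-5,-64,70],"fingers":0,"turn":-4},
  {"delta_pos":[-6.5,-80,70],"fingers":0,"turn":-5},
  {"delta_pos":[-8,-97,70],"fingers":0,"turn":-6},
  {"delta_pos":[-9.5,-114,70],"fingers":0,"turn":-7},
  {"delta_pos":[-11,-131,70],"fingers":0,"turn":-8},
  {"delta_pos":[-12.5,-148,70],"fingers":0,"turn":-9},
  {"delta_pos":[-14,-165,70],"fingers":0,"turn":-10},
])

```text
time_s: 10.47
position: [0.47, -0.011, 0.2719]
tcp_rot: [[1.0, -0.002, 0.009], [-0.009, 0.0, 1.0], [-0.002, -1.0, 0.0]]
force: [-0.1, 0.4, -3.7]
opening: 0.135
```

>>> jog_arm([
  {"delta_pos":[-1.5,-17,0],"fingers":0,"turn":-1},
  {"delta_pos":[-3,-34,0],"fingers":0,"turn":-2},
  {"delta_pos":[-4.5,-51,0],"fingers":0,"turn":-3.1},
  {"delta_pos":[-6,-68,0],"fingers":0,"turn":-4.2},
  {"delta_pos":[-7.5,-85,0],"fingers":0,"turn":-5.3},
  {"delta_pos":[-9,-102,0],"fingers":0,"turn":-6.4},
  {"delta_pos":[-10.5,-119,0],"fingers":0,"turn":-7.5},
  {"delta_pos":[-12,-135,0],"fingers":0,"turn":-8.6},
  {"delta_pos":[-13,-150,0],"fingers":0,"turn":-9.6},
  {"delta_pos":[-14,-164,0],"fingers":0,"turn":-10.5},
  {"delta_pos":[-15,-176,0],"fingers":0,"turn":-11.3},
  {"delta_pos":[-15.5,-186,0],"fingers":0,"turn":-11.8},
  {"delta_pos":[-16,-194,0],"fingers":0,"turn":-12.1},
  {"delta_pos":[-16,-199,0],"fingers":0,"turn":-12.2},
  {"delta_pos":[-16,-201,0],"fingers":0,"turn":-12.2},
  {"delta_pos":[-16,-201,0],"fingers":0,"turn":-12.2},
  {"delta_pos":[-16,-201,0],"fingers":0,"turn":-12.2},
])

```text
time_s: 11.88
position: [0.4549, -0.2097, 0.2724]
tcp_rot: [[0.976, -0.0, 0.218], [-0.218, 0.001, 0.976], [-0.001, -1.0, 0.001]]
force: [-1.1, -0.0, -4.1]
opening: 0.134
```

```bash
python3 - <<'E'
from h import *
s=read_state();R=s["tcp_rot"];print(np.degrees(np.arctan2(R[1][0],R[0][0])))
shot("wrist","wB2",["entry_b","stand_b","grip_tab"])
shot("side","sB2",["entry_b","stand_b","hang_bar","carrier"])
E
```

```text
-12.580271183170504
wrist entry_b [([0.5496, -0.2368, 0.1501], 0.95)]
wrist stand_b [([0.5792, -0.2443, -0.0044], 0.79)]
wrist grip_tab [([0.4505, -0.2136, 0.2731], 0.86)]
[ 0.4549 -0.2097  0.2724] 11.8833
side entry_b [([0.5484, -0.2271, 0.1535], 0.67)]
side stand_b [([0.5987, 0.1692, 0.0015], 0.92), ([0.578, -0.2409, -0.0003], 0.56)]
side hang_bar [([0.5178, 0.3398, 0.0924], 0.85), ([0.4557, -0.213, 0.2376], 0.59), ([0.4538, -0.2108, 0.2708], 0.48)]
side carrier [([0.4567, -0.2103, 0.1444], 0.73), ([0.5177, 0.3385, 0.0028], 0.68), ([0.4538, -0.2121, 0.2718], 0.19)]
[ 0.455  -0.2096  0.2726] 12.0833
```

View pics/wB2.png

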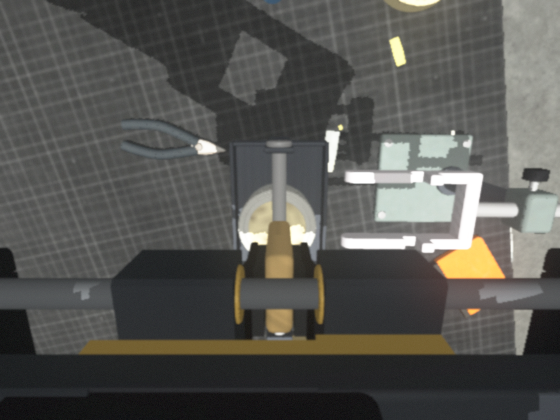

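View pics/sB2.png

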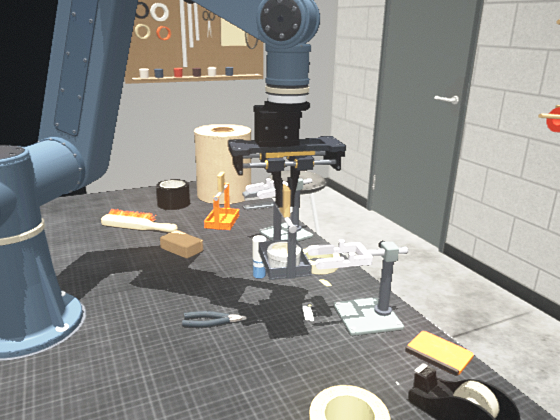

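```bash
python3 - <<'E'
import cv2
a=cv2.imread("pics/wB2.png")[150:270,330:490];cv2.imwrite("pics/zB2.png",cv2.resize(a,None,fx=5,fy=5,interpolation=cv2.INTER_CUBIC))
a=cv2.imread("pics/sB2.png")[170:290,230:390];cv2.imwrite("pics/zsB2.png",cv2.resize(a,None,fx=5,fy=5,interpolation=cv2.INTER_CUBIC))
E
```

```text
(no output)
```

View pics/zB2.png

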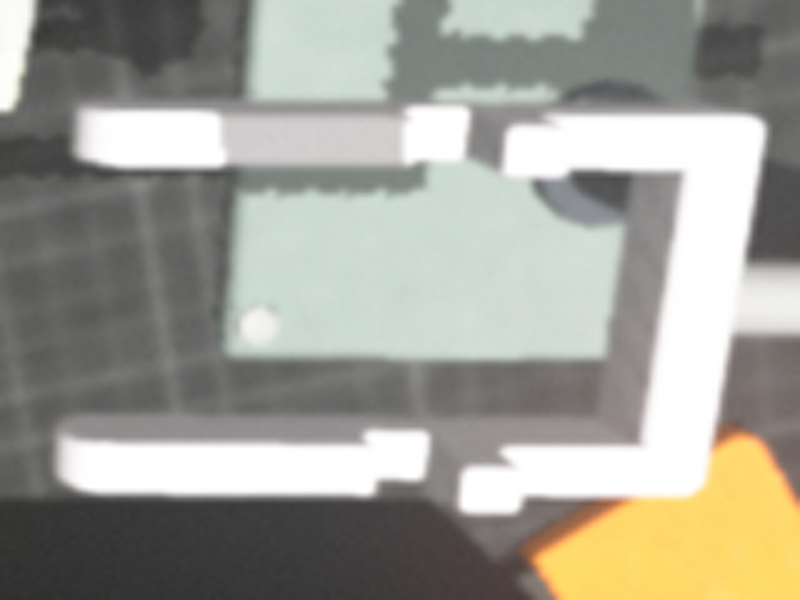

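View pics/zsB2.png

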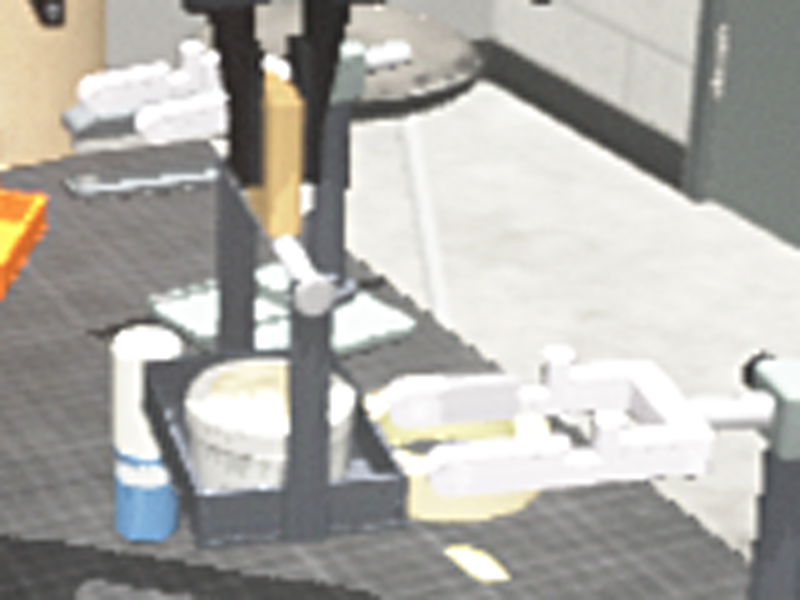

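```bash
python3 - <<'E'
from h import *
Z=lambda p,z: ray("wrist",(p[0]/5+330-.4,p[1]/5+150-.4),z,"wB2")[:2]
nu,nl=Z((437,133),.148),Z((398,455),.148)
tu,tl=Z((75,135),.154),Z((57,465),.154)
print("notch",nu,nl,(nu+nl)/2); print("tips",tu,tl,(tu+tl)/2, np.degrees(np.arctan2(*((tu-tl)[::-1])))-90)
a=np.radians(-12.55);u=np.array([np.cos(a),np.sin(a)]);print("from tips",(tu+tl)/2+.058*u)
# rail side angle
for p,q in(((80,105),(403,107)),((85,165),(403,165)),((70,495),(376,497))):
    d=Z(q,.155)-Z(p,.155);print(np.degrees(np.arctan2(d[1],d[0])))
ZB=lambda p,z: ray("wrist",(p[0]/4+200-.4,p[1]/4+65-.4),z,"wB")[:2]
print("old",(ZB((363,161),.148)+ZB((308,393),.148))/2)
n=np.array([-u[1],u[0]]);t=np.array([.4549,-.2097])
for c in ((nu+nl)/2,(tu+tl)/2+.058*u,np.array([.5645,-.2343])): print("along",(c-t)@u,"lat",(c-t)@n)
E
```

```text
notch [ 0.57078806 -0.20791913] [ 0.55805135 -0.26270953] [ 0.56441971 -0.23531433]
tips [ 0.51188042 -0.19405349] [ 0.49952163 -0.24917201] [ 0.50570103 -0.22161275] -12.637952142033086
from tips [ 0.56231522 -0.23421566]
-12.921175753503592
-12.564104398958857
-12.963038208575185
old [ 0.5634493  -0.23450781]
along 0.11246870280345629 lat -0.0012046179182643453
along 0.11017576785738545 lat -0.0005894858630001339
along 0.11232667163585523 lat -0.0001970766621244494
```

The view is consistent: the notch lies about 112 mm along the B axis from here, lateral error is about 1 mm or less, and the yaw matches. I'll lower to carrying height, then go in over the tips.

>>> jog_arm([
  {"delta_pos":[0,0,-2],"fingers":0,"turn":0},
  {"delta_pos":[0,0,-6],"fingers":0,"turn":0},
  {"delta_pos":[0,0,-13],"fingers":0,"turn":0},
  {"delta_pos":[0,0,-22],"fingers":0,"turn":0},
  {"delta_pos":[0,0,-32],"fingers":0,"turn":0},
  {"delta_pos":[0,0,-42],"fingers":0,"turn":0},
  {"delta_pos":[0,0,-51],"fingers":0,"turn":0},
  {"delta_pos":[0,0,-59],"fingers":0,"turn":0},
  {"delta_pos":[0,0,-65],"fingers":0,"turn":0},
  {"delta_pos":[0,0,-68],"fingers":0,"turn":0},
  {"delta_pos":[0,0,-69],"fingers":0,"turn":0},
  {"delta_pos":[0,0,-69],"fingers":0,"turn":0},
  {"delta_pos":[0,0,-69],"fingers":0,"turn":0},
  {"delta_pos":[0,0,-69],"fingers":0,"turn":0},
])

```text
time_s: 13.5
position: [0.4553, -0.2105, 0.204]
tcp_rot: [[0.976, 0.001, 0.218], [-0.218, -0.001, 0.976], [0.001, -1.0, -0.001]]
force: [-0.5, 0.0, -4.1]
opening: 0.131
```

```bash
python3 - <<'E'
from h import *
shot("side","sB3",[])
a=cv2.imread("pics/sB3.png")[170:320,230:430];cv2.imwrite("pics/zsB3.png",cv2.resize(a,None,fx=4,fy=4,interpolation=cv2.INTER_CUBIC))
E
```

```text
[ 0.4553 -0.2105  0.204 ] 13.5
```

View pics/zsB3.png

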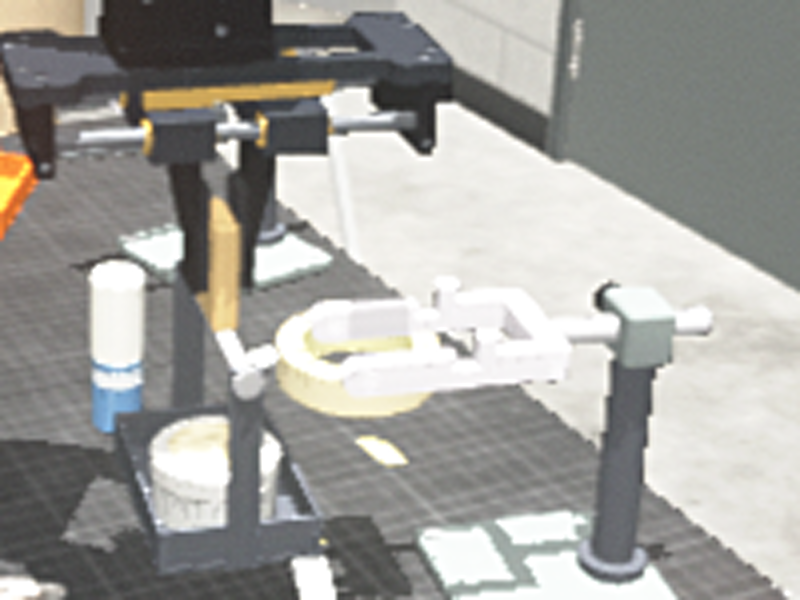

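>>> jog_arm([
  {"delta_pos":[2,-0.4,0],"fingers":0,"turn":0},
  {"delta_pos":[6,-1.3,0],"fingers":0,"turn":0},
  {"delta_pos":[12,-2.7,0],"fingers":0,"turn":0},
  {"delta_pos":[19,-4.3,0],"fingers":0,"turn":0},
  {"delta_pos":[26,-5.8,0],"fingers":0,"turn":0},
  {"delta_pos":[33,-7.4,0],"fingers":0,"turn":0},
  {"delta_pos":[40,-9,0],"fingers":0,"turn":0},
  {"delta_pos":[47,-10.5,0],"fingers":0,"turn":0},
  {"delta_pos":[54,-12.1,0],"fingers":0,"turn":0},
  {"delta_pos":[61,-13.7,0],"fingers":0,"turn":0},
  {"delta_pos":[68,-15.2,0],"fingers":0,"turn":0},
  {"delta_pos":[75,-16.8,0],"fingers":0,"turn":0},
  {"delta_pos":[82,-18.4,0],"fingers":0,"turn":0},
  {"delta_pos":[88,-19.7,0],"fingers":0,"turn":0},
  {"delta_pos":[92,-20.6,0],"fingers":0,"turn":0},
  {"delta_pos":[93.5,-21,0],"fingers":0,"turn":0},
  {"delta_pos":[93.5,-21,0],"fingers":0,"turn":0},
  {"delta_pos":[93.5,-21,0],"fingers":0,"turn":0},
  {"delta_pos":[93.5,-21,0],"fingers":0,"turn":0},
])

```text
time_s: 15.13
position: [0.548, -0.231, 0.2035]
tcp_rot: [[0.976, -0.001, 0.218], [-0.218, 0.0, 0.976], [-0.001, -1.0, 0.0]]
force: [-0.4, 0.3, -4.0]
opening: 0.136
```

>>> jog_arm([
  {"delta_pos":[0,0,-1],"fingers":0,"turn":0},
  {"delta_pos":[0,0,-2],"fingers":0,"turn":0},
  {"delta_pos":[0,0,-3],"fingers":0,"turn":0},
  {"delta_pos":[0,0,-4],"fingers":0,"turn":0},
  {"delta_pos":[0,0,-5],"fingers":0,"turn":0},
  {"delta_pos":[0,0,-5],"fingers":0,"turn":0},
  {"delta_pos":[0,0,-5],"fingers":0,"turn":0},
])

```text
time_s: 15.72
position: [0.5484, -0.2312, 0.1984]
tcp_rot: [[0.976, -0.0, 0.218], [-0.218, 0.0, 0.976], [-0.0, -1.0, 0.0]]
force: [-0.1, -0.9, -4.0]
opening: 0.134
```

```bash
python3 - <<'E'
from h import *
shot("side","sB4",["hang_bar"])
shot("wrist","wB4",["hang_bar","entry_b"])
a=cv2.imread("pics/sB4.png")[170:320,270:470];cv2.imwrite("pics/zsB4.png",cv2.resize(a,None,fx=4,fy=4,interpolation=cv2.INTER_CUBIC))
a=cv2.imread("pics/wB4.png")[100:260,180:400];cv2.imwrite("pics/zwB4.png",cv2.resize(a,None,fx=3.6,fy=3.6,interpolation=cv2.INTER_CUBIC))
E
```

```text
side hang_bar [([0.5474, -0.2358, 0.1614], 0.84), ([0.5162, 0.339, 0.0975], 0.56)]
[ 0.5484 -0.2312  0.1984] 15.7167
wrist hang_bar [([0.5462, -0.2304, 0.1579], 0.86), ([0.5438, -0.2336, 0.1959], 0.5), ([0.5789, -0.2415, -0.0058], 0.36)]
wrist entry_b []
[ 0.5485 -0.2313  0.1986] 15.8167
```

View pics/zsB4.png

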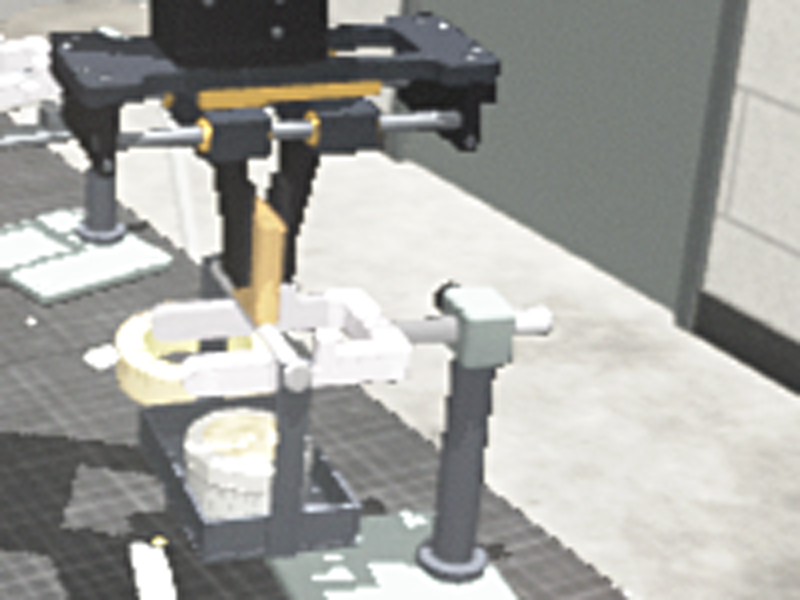

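View pics/zwB4.png

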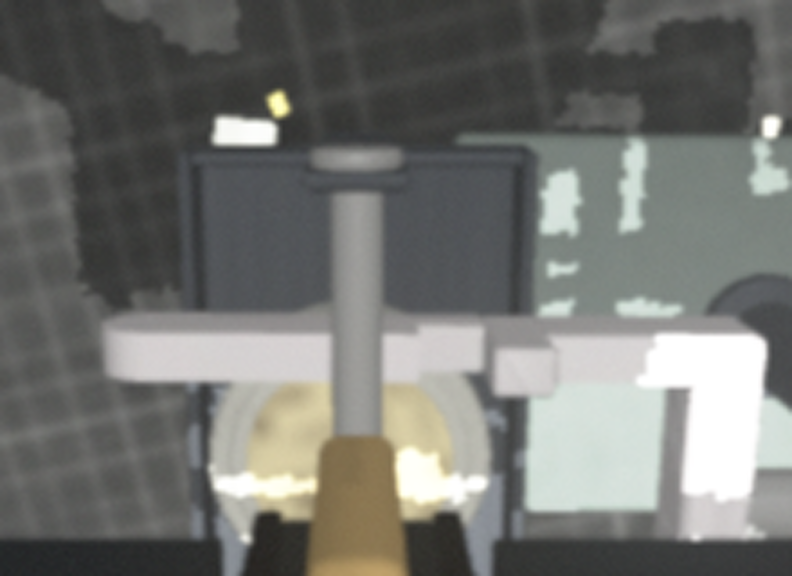

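The bar sits over the flat part of both rails. The notch starts at column 418 and the bar is at 357 (zoomed), so about 15 mm remain. I'll touch down gently.

>>> jog_arm([
  {"delta_pos":[0,0,-0.5],"fingers":0,"turn":0},
  {"delta_pos":[0,0,-1],"fingers":0,"turn":0},
  {"delta_pos":[0,0,-1],"fingers":0,"turn":0},
  {"delta_pos":[0,0,-1],"fingers":0,"turn":0},
])

```text
time_s: 16.3
position: [0.5484, -0.2312, 0.1975]
tcp_rot: [[0.976, -0.0, 0.218], [-0.218, 0.0, 0.976], [-0.0, -1.0, 0.0]]
force: [-0.1, 0.1, -3.9]
opening: 0.135
```

>>> jog_arm([
  {"delta_pos":[0,0,-0.4],"fingers":0,"turn":0},
  {"delta_pos":[0,0,-0.8],"fingers":0,"turn":0},
  {"delta_pos":[0,0,-0.8],"fingers":0,"turn":0},
  {"delta_pos":[0,0,-0.8],"fingers":0,"turn":0},
])

```text
time_s: 16.63
position: [0.5484, -0.2312, 0.1967]
tcp_rot: [[0.976, -0.0, 0.218], [-0.218, 0.0, 0.976], [-0.0, -1.0, 0.0]]
force: [-0.1, -0.1, -3.9]
opening: 0.134
```

>>> jog_arm([
  {"delta_pos":[0,0,-0.3],"fingers":0,"turn":0},
  {"delta_pos":[0,0,-0.5],"fingers":0,"turn":0},
  {"delta_pos":[0,0,-0.5],"fingers":0,"turn":0},
])

```text
time_s: 16.88
position: [0.5484, -0.2313, 0.1962]
tcp_rot: [[0.976, -0.0, 0.218], [-0.218, 0.0, 0.976], [-0.0, -1.0, 0.0]]
force: [-0.0, 0.5, -3.7]
opening: 0.135
```

>>> jog_arm([
  {"delta_pos":[0,0,-0.3],"fingers":0,"turn":0},
  {"delta_pos":[0,0,-0.5],"fingers":0,"turn":0},
  {"delta_pos":[0,0,-0.5],"fingers":0,"turn":0},
])

```text
time_s: 17.13
position: [0.5485, -0.2313, 0.1961]
tcp_rot: [[0.976, 0.0, 0.218], [-0.218, -0.0, 0.976], [0.0, -1.0, -0.0]]
force: [-0.3, 0.6, -2.3]
opening: 0.136
```

>>> jog_arm([
  {"delta_pos":[0,0,-0.3],"fingers":0,"turn":0},
  {"delta_pos":[0,0,-0.5],"fingers":0,"turn":0},
  {"delta_pos":[0,0,-0.5],"fingers":0,"turn":0},
])

```text
time_s: 17.38
position: [0.5485, -0.2313, 0.196]
tcp_rot: [[0.976, 0.0, 0.218], [-0.218, -0.0, 0.976], [0.0, -1.0, -0.0]]
force: [-2.8, 2.3, 4.0]
opening: 0.134
```

>>> jog_arm([
  {"delta_pos":[0,0,0.2],"fingers":0,"turn":0},
  {"delta_pos":[1,-0.22,0.2],"fingers":0,"turn":0},
  {"delta_pos":[2,-0.44,0.2],"fingers":0,"turn":0},
  {"delta_pos":[3,-0.66,0.2],"fingers":0,"turn":0},
  {"delta_pos":[4,-0.88,0.2],"fingers":0,"turn":0},
  {"delta_pos":[4,-0.88,0.2],"fingers":0,"turn":0},
])

```text
time_s: 17.88
position: [0.5504, -0.2317, 0.1959]
tcp_rot: [[0.976, -0.005, 0.218], [-0.218, 0.001, 0.976], [-0.005, -1.0, 0.0]]
force: [-6.8, 1.5, 7.9]
opening: 0.136
```

>>> jog_arm([
  {"delta_pos":[0,0,0.4],"fingers":0,"turn":0},
  {"delta_pos":[0,0,0.7],"fingers":0,"turn":0},
  {"delta_pos":[0,0,0.7],"fingers":0,"turn":0},
  {"delta_pos":[0,0,0.7],"fingers":0,"turn":0},
])

```text
time_s: 18.22
position: [0.5519, -0.232, 0.196]
tcp_rot: [[0.976, -0.001, 0.218], [-0.218, 0.0, 0.976], [-0.001, -1.0, 0.0]]
force: [-4.7, 1.0, 3.5]
opening: 0.139
```

>>> jog_arm([
  {"delta_pos":[0,0,0.4],"fingers":0,"turn":0},
  {"delta_pos":[0,0,0.4],"fingers":0,"turn":0},
  {"delta_pos":[0,0,0.4],"fingers":0,"turn":0},
])

```text
time_s: 18.47
position: [0.5531, -0.2323, 0.1961]
tcp_rot: [[0.976, 0.001, 0.218], [-0.218, -0.0, 0.976], [0.001, -1.0, 0.0]]
force: [-0.7, 0.6, -2.3]
opening: 0.138
```

>>> jog_arm([
  {"delta_pos":[0.7,-0.16,-0.1],"fingers":0,"turn":0},
  {"delta_pos":[1.4,-0.31,-0.1],"fingers":0,"turn":0},
  {"delta_pos":[2.1,-0.47,-0.1],"fingers":0,"turn":0},
  {"delta_pos":[2.8,-0.62,-0.1],"fingers":0,"turn":0},
  {"delta_pos":[3.5,-0.78,-0.1],"fingers":0,"turn":0},
  {"delta_pos":[3.5,-0.78,-0.1],"fingers":0,"turn":0},
])

```text
time_s: 18.97
position: [0.5564, -0.233, 0.1963]
tcp_rot: [[0.976, 0.001, 0.218], [-0.218, -0.0, 0.976], [0.001, -1.0, -0.0]]
force: [0.5, -0.3, -4.8]
opening: 0.132
```

>>> jog_arm([
  {"delta_pos":[0.5,-0.1,-0.3],"fingers":0,"turn":0},
  {"delta_pos":[1,-0.22,-0.3],"fingers":0,"turn":0},
  {"delta_pos":[1.5,-0.33,-0.3],"fingers":0,"turn":0},
  {"delta_pos":[1.5,-0.33,-0.3],"fingers":0,"turn":0},
])

```text
time_s: 19.3
position: [0.5577, -0.2333, 0.1962]
tcp_rot: [[0.976, 0.0, 0.218], [-0.218, -0.0, 0.976], [0.001, -1.0, -0.0]]
force: [0.7, -0.1, -3.5]
opening: 0.134
```

>>> jog_arm([
  {"delta_pos":[0.5,-0.1,-0.3],"fingers":0,"turn":0},
  {"delta_pos":[1,-0.22,-0.3],"fingers":0,"turn":0},
  {"delta_pos":[1.5,-0.33,-0.3],"fingers":0,"turn":0},
  {"delta_pos":[2,-0.44,-0.3],"fingers":0,"turn":0},
  {"delta_pos":[2,-0.44,-0.3],"fingers":0,"turn":0},
])

```text
time_s: 19.72
position: [0.5598, -0.2338, 0.1957]
tcp_rot: [[0.976, 0.001, 0.218], [-0.218, -0.0, 0.976], [0.001, -1.0, -0.0]]
force: [-0.3, -0.2, -3.5]
opening: 0.135
```

>>> jog_arm([
  {"delta_pos":[0.5,-0.1,0],"fingers":0,"turn":0},
  {"delta_pos":[1,-0.22,0],"fingers":0,"turn":0},
  {"delta_pos":[1.5,-0.33,0],"fingers":0,"turn":0},
  {"delta_pos":[1.5,-0.33,0],"fingers":0,"turn":0},
])

```text
time_s: 20.05
position: [0.5611, -0.2341, 0.1958]
tcp_rot: [[0.976, 0.0, 0.218], [-0.218, -0.0, 0.976], [0.0, -1.0, -0.0]]
force: [0.8, 0.0, -3.0]
opening: 0.13
```

>>> jog_arm([
  {"delta_pos":[0.5,-0.11,-0.2],"fingers":0,"turn":0},
  {"delta_pos":[1,-0.22,-0.3],"fingers":0,"turn":0},
  {"delta_pos":[1,-0.22,-0.3],"fingers":0,"turn":0},
  {"delta_pos":[1,-0.22,-0.3],"fingers":0,"turn":0},
])

```text
time_s: 20.38
position: [0.562, -0.2342, 0.1955]
tcp_rot: [[0.976, -0.0, 0.218], [-0.218, 0.0, 0.976], [-0.0, -1.0, 0.0]]
force: [-0.1, -1.1, -4.6]
opening: 0.137
```

>>> jog_arm([
  {"delta_pos":[0.5,-0.11,-0.1],"fingers":0,"turn":0},
  {"delta_pos":[1,-0.22,-0.2],"fingers":0,"turn":0},
  {"delta_pos":[1,-0.22,-0.2],"fingers":0,"turn":0},
  {"delta_pos":[1,-0.22,-0.2],"fingers":0,"turn":0},
])

```text
time_s: 20.72
position: [0.563, -0.2345, 0.1953]
tcp_rot: [[0.976, 0.0, 0.218], [-0.218, -0.0, 0.976], [0.0, -1.0, -0.0]]
force: [0.2, -1.1, -4.0]
opening: 0.136
```

The rail contact has vanished while slightly below rail level, so the bar is at the notch. I'll feel for the stops in small steps.

>>> jog_arm([
  {"delta_pos":[0.5,-0.11,0],"fingers":0,"turn":0},
  {"delta_pos":[1,-0.22,0],"fingers":0,"turn":0},
  {"delta_pos":[1,-0.22,0],"fingers":0,"turn":0},
  {"delta_pos":[1,-0.22,0],"fingers":0,"turn":0},
])

```text
time_s: 21.05
position: [0.564, -0.2347, 0.1954]
tcp_rot: [[0.976, 0.0, 0.218], [-0.218, -0.0, 0.976], [0.0, -1.0, -0.0]]
force: [-0.5, 0.0, -4.0]
opening: 0.134
```

>>> jog_arm([
  {"delta_pos":[0.4,-0.09,0],"fingers":0,"turn":0},
  {"delta_pos":[0.8,-0.18,0],"fingers":0,"turn":0},
  {"delta_pos":[0.8,-0.18,0],"fingers":0,"turn":0},
  {"delta_pos":[0.8,-0.18,0],"fingers":0,"turn":0},
])

```text
time_s: 21.38
position: [0.5647, -0.2348, 0.1953]
tcp_rot: [[0.976, -0.0, 0.218], [-0.218, 0.0, 0.976], [-0.0, -1.0, 0.0]]
force: [-0.6, 0.4, -4.8]
opening: 0.136
```

>>> jog_arm([
  {"delta_pos":[0.4,-0.09,0],"fingers":0,"turn":0},
  {"delta_pos":[0.8,-0.18,0],"fingers":0,"turn":0},
  {"delta_pos":[0.8,-0.18,0],"fingers":0,"turn":0},
  {"delta_pos":[0.8,-0.18,0],"fingers":0,"turn":0},
])

```text
time_s: 21.72
position: [0.565, -0.2349, 0.1953]
tcp_rot: [[0.976, -0.001, 0.218], [-0.218, 0.001, 0.976], [-0.002, -1.0, 0.0]]
force: [-2.7, 0.1, -2.6]
opening: 0.137
```

```bash
python3 - <<'E'
from h import *
shot("wrist","wB5",[])
a=cv2.imread("pics/wB5.png")[100:260,180:400];cv2.imwrite("pics/zwB5.png",cv2.resize(a,None,fx=3.6,fy=3.6,interpolation=cv2.INTER_CUBIC))
E
```

```text
[ 0.565  -0.2349  0.1953] 21.7167
```

View pics/zwB5.png

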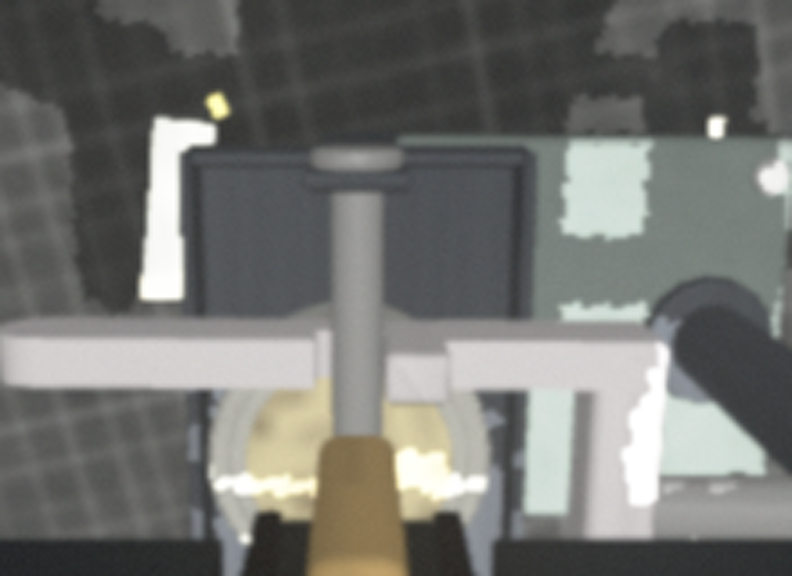

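The stop is felt (fx -2.7 N), and the bar is over the notch against the stop in the picture. I'll back off about 1 mm and lower.

>>> jog_arm([
  {"delta_pos":[-0.6,0.13,0],"fingers":0,"turn":0},
  {"delta_pos":[-1.3,0.29,0],"fingers":0,"turn":0},
  {"delta_pos":[-1.3,0.29,-0.5],"fingers":0,"turn":0},
  {"delta_pos":[-1.3,0.29,-1.2],"fingers":0,"turn":0},
  {"delta_pos":[-1.3,0.29,-2],"fingers":0,"turn":0},
  {"delta_pos":[-1.3,0.29,-2.5],"fingers":0,"turn":0},
  {"delta_pos":[-1.3,0.29,-2.5],"fingers":0,"turn":0},
])

```text
time_s: 22.35
position: [0.5645, -0.2348, 0.1927]
tcp_rot: [[0.976, 0.0, 0.218], [-0.218, -0.0, 0.976], [0.0, -1.0, -0.0]]
force: [-0.2, 0.5, -4.2]
opening: 0.138
```

>>> jog_arm([
  {"delta_pos":[0,0,-0.7],"fingers":0,"turn":0},
  {"delta_pos":[0,0,-1.4],"fingers":0,"turn":0},
  {"delta_pos":[0,0,-2.1],"fingers":0,"turn":0},
  {"delta_pos":[0,0,-2.5],"fingers":0,"turn":0},
  {"delta_pos":[0,0,-2.5],"fingers":0,"turn":0},
  {"delta_pos":[0,0,-2.5],"fingers":0,"turn":0},
])

```text
time_s: 22.85
position: [0.5643, -0.2347, 0.1903]
tcp_rot: [[0.976, -0.0, 0.218], [-0.218, 0.0, 0.976], [-0.0, -1.0, 0.0]]
force: [0.7, 0.1, -3.6]
opening: 0.133
```

>>> jog_arm([
  {"delta_pos":[0,0,-0.5],"fingers":0,"turn":0},
  {"delta_pos":[0,0,-0.9],"fingers":0,"turn":0},
  {"delta_pos":[0,0,-0.9],"fingers":0,"turn":0},
  {"delta_pos":[0,0,-0.9],"fingers":0,"turn":0},
])

```text
time_s: 23.18
position: [0.5642, -0.2347, 0.1894]
tcp_rot: [[0.976, -0.0, 0.218], [-0.218, 0.0, 0.976], [-0.0, -1.0, 0.0]]
force: [0.6, 0.5, -3.9]
opening: 0.134
```

>>> jog_arm([
  {"delta_pos":[0,0,-0.3],"fingers":0,"turn":0},
  {"delta_pos":[0,0,-0.6],"fingers":0,"turn":0},
  {"delta_pos":[0,0,-0.6],"fingers":0,"turn":0},
  {"delta_pos":[0,0,-0.6],"fingers":0,"turn":0},
])

```text
time_s: 23.52
position: [0.5643, -0.2348, 0.1891]
tcp_rot: [[0.976, 0.0, 0.218], [-0.218, -0.0, 0.976], [0.0, -1.0, -0.0]]
force: [-0.6, -0.5, -1.4]
opening: 0.134
```

Contact with the notch floor at 0.189, 7 mm below the rail level as expected. Now the press.

>>> jog_arm([
  {"delta_pos":[0,0,-0.2],"fingers":0,"turn":0},
  {"delta_pos":[0,0,-0.4],"fingers":0,"turn":0},
  {"delta_pos":[0,0,-0.4],"fingers":0,"turn":0},
  {"delta_pos":[0,0,-0.4],"fingers":0,"turn":0},
])

```text
time_s: 23.85
position: [0.5644, -0.2348, 0.189]
tcp_rot: [[0.976, 0.0, 0.218], [-0.218, -0.0, 0.976], [0.0, -1.0, -0.0]]
force: [-1.4, 0.9, 2.1]
opening: 0.135
```

>>> jog_arm([
  {"delta_pos":[0,0,-0.2],"fingers":0,"turn":0},
  {"delta_pos":[0,0,-0.4],"fingers":0,"turn":0},
  {"delta_pos":[0,0,-0.4],"fingers":0,"turn":0},
  {"delta_pos":[0,0,-0.4],"fingers":0,"turn":0},
])

```text
time_s: 24.18
position: [0.5644, -0.2348, 0.1889]
tcp_rot: [[0.976, 0.001, 0.218], [-0.218, -0.0, 0.976], [0.001, -1.0, -0.0]]
force: [-2.1, 1.8, 5.1]
opening: 0.134
```

>>> jog_arm([
  {"delta_pos":[0,0,-0.2],"fingers":0,"turn":0},
  {"delta_pos":[0,0,-0.5],"fingers":0,"turn":0},
  {"delta_pos":[0,0,-0.5],"fingers":0,"turn":0},
  {"delta_pos":[0,0,-0.5],"fingers":0,"turn":0},
])

```text
time_s: 24.52
position: [0.5644, -0.2348, 0.1889]
tcp_rot: [[0.976, 0.001, 0.218], [-0.218, -0.001, 0.976], [0.001, -1.0, -0.0]]
force: [-2.6, 1.5, 7.4]
opening: 0.134
```

>>> jog_arm([
  {"delta_pos":[0,0,-0.2],"fingers":0,"turn":0},
  {"delta_pos":[0,0,-0.4],"fingers":0,"turn":0},
  {"delta_pos":[0,0,-0.4],"fingers":0,"turn":0},
  {"delta_pos":[0,0,-0.4],"fingers":0,"turn":0},
  {"delta_pos":[0,0,-0.4],"fingers":0,"turn":0},
])

```text
time_s: 24.93
position: [0.5644, -0.2348, 0.1889]
tcp_rot: [[0.976, 0.001, 0.218], [-0.218, -0.001, 0.976], [0.001, -1.0, -0.001]]
force: [-2.9, 2.0, 8.5]
opening: 0.139
```

>>> jog_arm([
  {"delta_pos":[0,0,-0.2],"fingers":0,"turn":0},
  {"delta_pos":[0,0,-0.4],"fingers":0,"turn":0},
  {"delta_pos":[0,0,-0.4],"fingers":0,"turn":0},
  {"delta_pos":[0,0,-0.4],"fingers":0,"turn":0},
  {"delta_pos":[0,0,-0.4],"fingers":0,"turn":0},
])

```text
time_s: 25.35
position: [0.5644, -0.2348, 0.1888]
tcp_rot: [[0.976, 0.001, 0.218], [-0.218, -0.001, 0.976], [0.001, -1.0, -0.001]]
force: [-3.9, 1.8, 10.9]
opening: 0.135
```

>>> jog_arm([
  {"delta_pos":[0,0,0],"fingers":0,"turn":0},
  {"delta_pos":[0,0,0],"fingers":0,"turn":0},
  {"delta_pos":[0,0,0],"fingers":0,"turn":0},
  {"delta_pos":[0,0,0],"fingers":0,"turn":0},
])

```text
time_s: 25.68
position: [0.5644, -0.2348, 0.1888]
tcp_rot: [[0.976, 0.001, 0.218], [-0.218, -0.001, 0.976], [0.001, -1.0, -0.001]]
force: [-4.4, 1.8, 11.4]
opening: 0.137
```

```bash
python3 - <<'E'
from h import *
shot("side","sB6",["hang_bar","carrier"])
a=cv2.imread("pics/sB6.png")[170:320,270:470];cv2.imwrite("pics/zsB6.png",cv2.resize(a,None,fx=4,fy=4,interpolation=cv2.INTER_CUBIC))
s=read_state();print(s["force"],s["moment"])
E
```

```text
side hang_bar [([0.5173, 0.3377, 0.0955], 0.75)]
side carrier [([0.5648, -0.2345, 0.0565], 0.93), ([0.5172, 0.3393, 0.0002], 0.64)]
[ 0.5644 -0.2348  0.1888] 25.6833
[-3.39765828  1.48931632 11.36125701] [0.49045643 0.74151679 0.01169888]
```

View pics/zsB6.png

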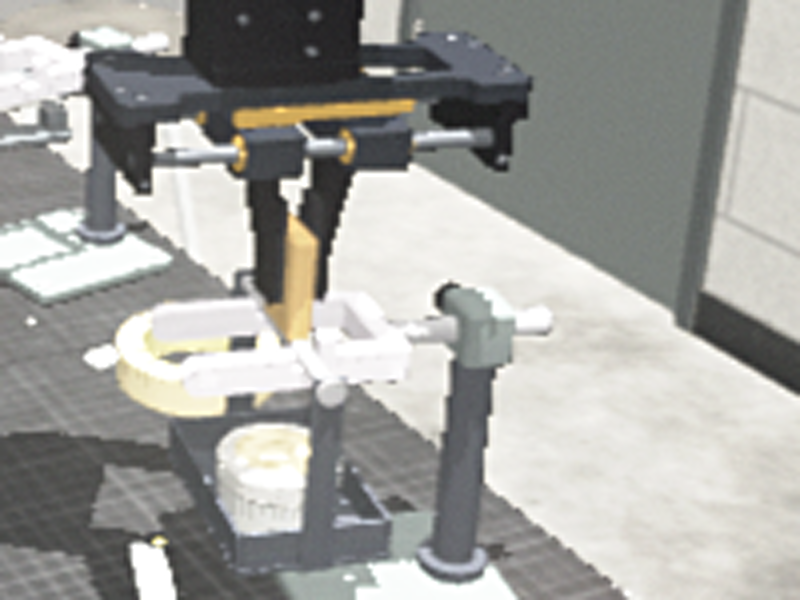

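Seated: the tray underside is at 0.0565 with a push of 11.4 N. I'll relax it, then release.

>>> jog_arm([
  {"delta_pos":[0,0,0.5],"fingers":0,"turn":0},
  {"delta_pos":[0,0,1],"fingers":0,"turn":0},
  {"delta_pos":[0,0,1.5],"fingers":0,"turn":0},
  {"delta_pos":[0,0,1.5],"fingers":0,"turn":0},
  {"delta_pos":[0,0,1.5],"fingers":0,"turn":0},
  {"delta_pos":[0,0,1.5],"fingers":0,"turn":0},
])

```text
time_s: 26.33
position: [0.5644, -0.2348, 0.1889]
tcp_rot: [[0.976, 0.0, 0.218], [-0.218, -0.0, 0.976], [0.0, -1.0, -0.0]]
force: [-1.9, 0.9, 6.8]
opening: 0.137
```

>>> jog_arm([
  {"delta_pos":[0,0,0.5],"fingers":0,"turn":0},
  {"delta_pos":[0,0,0.8],"fingers":0,"turn":0},
  {"delta_pos":[0,0,0.8],"fingers":0,"turn":0},
  {"delta_pos":[0,0,0.8],"fingers":0,"turn":0},
])

```text
time_s: 26.67
position: [0.5644, -0.2348, 0.189]
tcp_rot: [[0.976, 0.0, 0.218], [-0.218, -0.0, 0.976], [0.0, -1.0, 0.0]]
force: [-0.8, 1.4, 3.2]
opening: 0.138
```

>>> jog_arm([
  {"delta_pos":[0,0,0.4],"fingers":0,"turn":0},
  {"delta_pos":[0,0,0.7],"fingers":0,"turn":0},
  {"delta_pos":[0,0,0.7],"fingers":0,"turn":0},
  {"delta_pos":[0,0,0.7],"fingers":0,"turn":0},
])

```text
time_s: 27.0
position: [0.5643, -0.2348, 0.1891]
tcp_rot: [[0.976, -0.0, 0.218], [-0.218, 0.0, 0.976], [-0.0, -1.0, 0.0]]
force: [1.4, -0.5, -3.5]
opening: 0.136
```

>>> jog_arm([
  {"delta_pos":[0,0,-0.2],"fingers":0,"turn":0},
  {"delta_pos":[0,0,-0.2],"fingers":16,"turn":0},
  {"delta_pos":[0,0,-0.2],"fingers":18,"turn":0},
  {"delta_pos":[0,0,-0.2],"fingers":22,"turn":0},
  {"delta_pos":[0,0,-0.2],"fingers":28,"turn":0},
  {"delta_pos":[0,0,-0.2],"fingers":35,"turn":0},
  {"delta_pos":[0,0,-0.2],"fingers":42,"turn":0},
  {"delta_pos":[0,0,-0.2],"fingers":45,"turn":0},
  {"delta_pos":[0,0,-0.2],"fingers":45,"turn":0},
  {"delta_pos":[0,0,-0.2],"fingers":45,"turn":0},
  {"delta_pos":[0,0,-0.2],"fingers":45,"turn":0},
])

```text
time_s: 27.92
position: [0.5643, -0.2348, 0.1895]
tcp_rot: [[0.976, -0.0, 0.218], [-0.218, 0.0, 0.976], [-0.0, -1.0, 0.0]]
force: [0.3, 0.9, -0.9]
opening: 0.446
```

```bash
python3 - <<'E'
from h import *
shot("wrist","wB7",["hang_bar","carrier"])
E
```

```text
wrist hang_bar [([0.5646, -0.2347, 0.1472], 0.59)]
wrist carrier [([0.5651, -0.236, 0.0614], 0.89)]
[ 0.5643 -0.2348  0.1895] 27.9167
```

View pics/wB7.png

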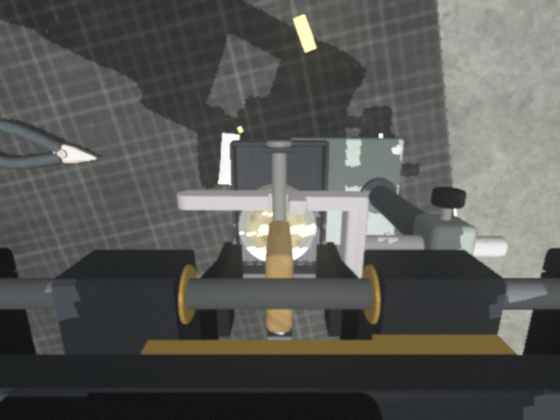

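The fingers are open about 14 mm clear on both sides of the tab, and the tin is in the tray. I'll lift straight up.

>>> jog_arm([
  {"delta_pos":[0,0,3],"fingers":45,"turn":0},
  {"delta_pos":[0,0,10],"fingers":45,"turn":0},
  {"delta_pos":[0,0,20],"fingers":45,"turn":0},
  {"delta_pos":[0,0,35],"fingers":45,"turn":0},
  {"delta_pos":[0,0,55],"fingers":45,"turn":0},
  {"delta_pos":[0,0,75],"fingers":45,"turn":0},
  {"delta_pos":[0,0,95],"fingers":45,"turn":0},
  {"delta_pos":[0,0,115],"fingers":45,"turn":0},
  {"delta_pos":[0,0,125],"fingers":45,"turn":0},
  {"delta_pos":[0,0,130],"fingers":45,"turn":0},
  {"delta_pos":[0,-20,130],"fingers":45,"turn":0},
  {"delta_pos":[0,-40,130],"fingers":45,"turn":0},
  {"delta_pos":[0,-50,130],"fingers":45,"turn":0},
  {"delta_pos":[0,-50,130],"fingers":45,"turn":0},
  {"delta_pos":[0,-50,130],"fingers":45,"turn":0},
])

```text
time_s: 29.32
position: [0.5638, -0.2846, 0.3187]
tcp_rot: [[0.976, -0.001, 0.219], [-0.219, 0.002, 0.976], [-0.002, -1.0, 0.002]]
force: [0.2, -0.1, 0.1]
opening: 0.452
```

```bash
python3 - <<'E'
from h import *
shot("wrist","wB8",["hang_bar","carrier","grip_tab","pin_tin"])
shot("side","sB8",["carrier","glue_stick","tape_roll","pin_tin"])
shot("scene","cB8",["carrier","glue_stick","tape_roll"])
a=cv2.imread("pics/sB8.png")[170:320,210:410];cv2.imwrite("pics/zsB8.png",cv2.resize(a,None,fx=4,fy=4,interpolation=cv2.INTER_CUBIC))
E
```

```text
wrist hang_bar [([0.5611, -0.2346, 0.1481], 0.78), ([0.5661, -0.2362, 0.0626], 0.42)]
wrist carrier [([0.5657, -0.2348, 0.0591], 0.95)]
wrist grip_tab [([0.5625, -0.2397, 0.1916], 0.91)]
wrist pin_tin [([0.558, -0.2401, 0.0591], 0.85)]
[ 0.5638 -0.2846  0.3187] 29.3167
side carrier [([0.567, -0.2345, 0.0575], 0.89), ([0.5644, -0.2371, 0.1899], 0.62)]
side glue_stick [([0.4941, -0.005, 0.0019], 0.6)]
side tape_roll [([0.5633, -0.2377, 0.1539], 0.66), ([0.6494, -0.0096, 0.0001], 0.57)]
side pin_tin [([0.559, -0.2411, 0.0586], 0.86)]
[ 0.5643 -0.2838  0.3194] 29.5667
scene carrier [([0.5155, 0.3423, 0.0014], 0.94), ([0.5655, -0.2398, 0.0573], 0.77)]
scene glue_stick [([0.4911, -0.0024, -0.0016], 0.68)]
scene tape_roll [([0.6506, -0.009, 0.0046], 0.83), ([0.6027, 0.1667, 0.0001], 0.31)]
[ 0.5644 -0.2844  0.3197] 29.8167
```

View pics/wB8.png

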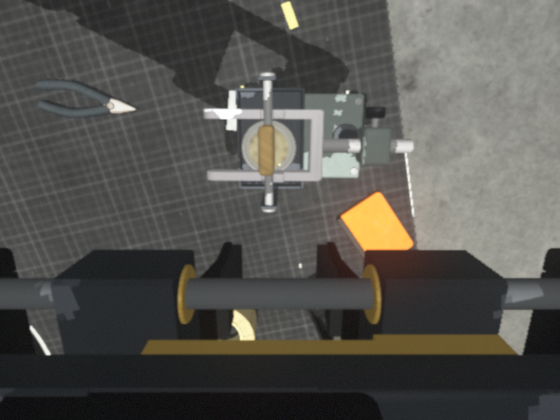

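View pics/zsB8.png

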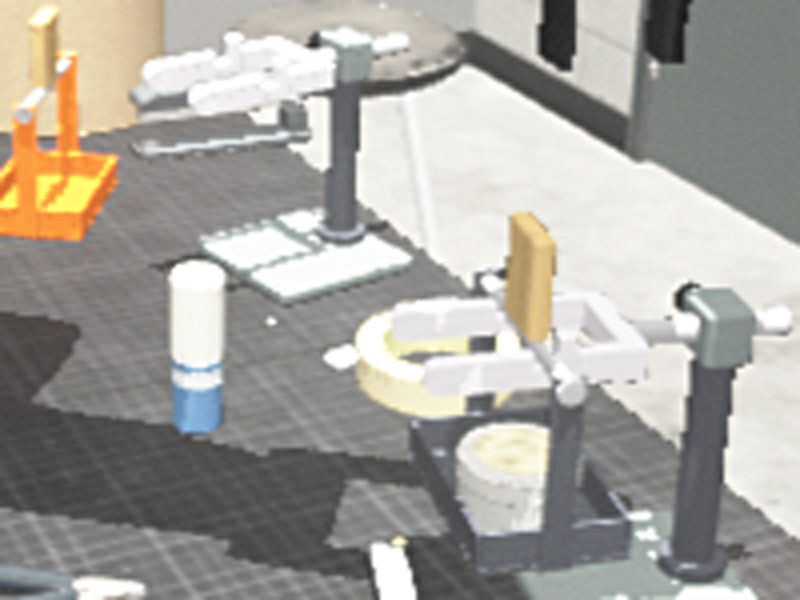

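The tray hangs level in B's notches with the tin inside, bar at (267,145) in the wrist view. The glue stick and tape roll have not moved, and the arm is clear.

```bash
python3 -c "
from rig import *
print(hand_in())"
```

```text
the job is handed in; nothing more can be done
None
```

The tray now hangs in the empty fork (stand B) with the tin inside, and I handed the job in at about 30 s of the 72 s allowed.

**How it went:**
- I gripped the tab, lifted the tray 14 mm, drew it 114 mm out of stand A and carried it over the glue stick.
- I landed the bar on the flat rails of stand B, about 15 mm in front of the notches, and slid it inward.
- The stops showed as about 2.7 N of resistance. I backed off about 1 mm, and the bar dropped 7 mm to the notch floor.
- I pressed it home with 11.4 N measured at the wrist, which with the tray's own weight is about 15–16 N on the fork. Only then did I relax the push, open the fingers and move clear.

**Last checks:**
- The tray underside reads 57–59 mm above the table and the bar about 148 mm (expected 152 mm), both within the networks' few-millimetre error. It looks level in the pictures, with the tin standing in it.
- The glue stick and tape roll are where they were at the start, within the same error, and the gripper is free with a wrist force of about 0 N.

**Imperfections:**
- At the start of the slide, friction made the bar stick briefly, with about 7 N sideways and about 12 N down on the rails. I eased the downward force, and the slide then ran lightly.
- The bar also lifted very slightly off the rails for about 2–3 mm of the slide, and near the notch the contact was hardly measurable.

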